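# Make up the day kit and the evening kit in the dresser drawer

### The job

Make up two kits in the drawer. Day kit, in the clear acrylic tray: the wooden comb lying flat in the long bay, and the watch and the lipstick standing upright (the watch dial up), one in each of the two small bays. Evening kit, in the round black dish: the bangle lying flat and the square perfume bottle standing upright, both on the dish's floor; leave the round perfume bottle, the little trinket bowl and the cream jar where they are.

Things in the scene. Friction and masses are not known exactly. Their poses are not given: they have to be found in the camera images.
- bangle: Gold-tone bangle lying flat: a ring of outer diameter 68, inner diameter 52 (wall 8 thick), 14 high, 45 g. Origin: centre of its underside; z up. Pinch its wall, or take it across the outside. Sizes in mm.
- square_perfume: Square-shouldered small glass perfume bottle, closed, upright: glass body 40 (its x) by 28 (its y), 44 high, with a black square cap, 64 high in all, about 110 g. Origin: centre of its underside; z up. Sizes in mm.
- watch: Stainless steel cuff watch, a rigid oval standing dial up on its clasp: 61 long (its x), 52 high; the square case on top is 34 by 34 and occupies heights 42 to 52, the band below it is 20 wide (y), the clasp foot 34 by 26; about 100 g. Origin: centre of its underside; z up. Easily taken by the case across y. Sizes in mm.
- comb: Wooden pocket comb lying flat: 140 long (its x), 28 wide (y, teeth towards -y), 8 thick, 35 g, centre of mass in its middle. Origin: centre of its underside; z up. Sizes in mm.
- lipstick: Closed black lipstick tube with a thin gold-tone band, standing upright: cylinder of diameter 22, 68 high, 45 g. Origin: centre of its underside; z up. Sizes in mm.
- day_tray: Clear acrylic organiser tray with a white base, fixed: outer 178 (its x) by 190 (its y). Floor 4 above its underside, 4 thick walls to height 16, dividers to height 14. A divider along x at y = +4 (4 thick) makes a long bay on the -y side (170 by 93, centre x 0, y -44.5); the +y side is parted at x = 0 into two small bays, each 83 by 85, centres x +-43.5, y +48.5. Origin: centre of its underside; z up. Sizes in mm.
- dish: Round shallow dish of black ceramic, fixed: outer diameter 188, flat floor 6 above its underside and about 170 across, 5 thick rim to height 16. Origin: centre of its underside; z up. Sizes in mm.
- round_perfume: Round glass perfume bottle with a round black cap, upright: diameter 42, 67 high, 130 g. Loose bystander, stays where it is. Origin: centre of its underside; z up. Sizes in mm.
- trinket_bowl: Small black ceramic trinket bowl, empty: rim diameter 84, 35 high, 180 g. Loose bystander, stays where it is. Origin: centre of its underside; z up. Sizes in mm.
- cream_jar: White cream jar with a metal lid: diameter 56, 40 high, 140 g. Loose bystander, stays where it is. Origin: centre of its underside; z up. Sizes in mm.

How it is judged:
By the outcome, as a careful person would: the job done as asked, in the order asked, and still so for the second after the job is handed in, with the robot touching nothing.
It also fails if it takes over 128 s, if anything falls off the work surface, if the arm or the gripper's body presses on something with over 40 N, if the wrist force passes 120 N, or if a joint passes its speed limit or range.

### The arm

A 6-joint arm with a two-finger parallel gripper is mounted at the origin on the work surface. World frame = base frame: x ahead of the robot, y to its left, z up, the work surface at z = 0. Lengths are in m, angles in rad, forces in N, time in s.
With the tool pointing down it reaches from about 0.3 to 0.825 m from the base axis. Payload 5.4 kg.
Tool frame: the origin (TCP) lies between the finger pads; the fingertips stand 19 mm ahead of it and the grasp point (between the pads) is the TCP; z points along the fingers, y is the line along which they close (so a half turn about z gives the same grasp; the last joint's range is limited). The gripper opens to 92 mm and grips with 3 to 60 N. Pads are 20 mm wide; open, the fingers measure 128 mm over their backs; the gripper's body (75 mm by 189 mm) begins 69 mm behind the grasp point.
Start: joints at [-0.21, 0.158, 1.597, -0, 1.386, -0.21], TCP at [0.575, -0, 0.234] pointing down, gripper open.
Joint ranges: [-2.91, 2.91], [-0.94, 2.29], [0.18, 2.7], [-1.29, 4.43], [0.17, 2.64], [-3, 3]. Speed limits (rad/s): [2.57, 2.57, 3.14, 3.14, 3.14, 3.14].

### API

Orientations are given as a rotation vector (axis times angle).
In Python, from cell import manip gives the robot as it stands. The module is installed in compiled form; this text tells all that it offers.
- The arm moves only by the tool step_arm, never from a script. Its argument "increments" is a list of rows, each a list of 3 entries, a list of its own where there are three numbers: the shift along the tool's x, y, z in units of 0.2 m (1.0 is 0.2 m), then the turn, a rotation vector about the tool's x, y, z in units of 90 degrees (1.0 is 90 degrees), then the opening, from -1 (shut) to 1 (fully open), so that 0 is half open. In form: [[[x, y, z], [wx, wy, wz], jaw], ...]. A call has 1 to 20 rows; each row is the pose to reach, as a shift and turn from the pose commanded when the call began, along the tool's axes at that moment; what a row does not reach only later rows make up. A row lasts 1/10 s, in which the tool goes at most 50 mm and 8.59 degrees, less where a joint would pass 70% of its speed; a pose out of reach is approached as far as the arm can. A call with a number of a shift or a turn outside -1 to 1 is refused whole. A call with a gripper value outside its range is refused whole. The fingers move at their own pace and stop on an object; the grip force is fixed at half the most. Time passes only in rows, so rows that repeat a pose let the fingers close. It gives the time, the measured TCP pose, the force, the opening and the grip force at its end, in the units of the state.
- manip.get_obs(): the state, without advancing time (a new reading comes with each control period).
- manip.snapshot(name): name is "scene" or "side" or "wrist"; returns a dict with "img" (400x640x3 uint8, red, green, blue), "mtx" (3x3 intrinsics, pixels), "R" (3x3) and "t" (3): a world point X has camera coordinates R X + t; the wrist camera has in their place "hand_eye" (4x4, takes a point from camera to tool coordinates, whose origin is the TCP and whose axes are the flange's). Camera axes: x right, y down, z forward; pixel columns grow to the right and rows downward; lengths in m; the calibration is good to about 2 mm. A picture is of the moment at which its call begins: read the wrist's pose just before it. There is no depth.
- manip.close_job(): hands the job in; it is judged then, once.
The state is a dict: "t": time; "q": joint angles; "dq": joint speeds; "joint_efforts": joint torques, N m; "ee_pos": TCP position; "ee_rot": TCP orientation; "ft_force": force on the tool from outside, world axes, zero at the start; "torque": the same for the moment, N m; "width": opening from 0.0 (shut) to 1.0 (fully open); "finger_force": force on a finger pad.
Only numpy, scipy, OpenCV 4.12 (cv2) and the standard library are available. Lean on these libraries where they do the work, as an engineer would, in place of code of your own. Each camera call takes 0.05 s, during which the arm holds its last target. There are 200 camera calls.

## Working session

There is one attempt and no reset: what is moved stays moved. The work goes in short steps, Python scripts to look and compute and a tool call to move; the robot and the scene stay as the last step left them, time stands still between calls to the robot, and variables do not carry over. Pictures are saved under pics/ and viewed, at most 14 in all, crops included, and the job is handed in when it is done.

Besides the shell and the picture viewer there is one more tool, called as a command line: name --argument value ..., lists and objects as JSON in quotes. step_arm: Moves the arm, as the interface text tells. Its arguments: {"type":"object","properties":{"increments":{"type":"array","items":{"type":"array"}}},"required":["increments"]}

```bash
mkdir -p pics
python3 - <<'E'
from cell import manip
import cv2,numpy as np
o=manip.get_obs();print({k:np.round(v,3) for k,v in o.items()})
for n in("scene","side","wrist"):
    s=manip.snapshot(n);cv2.imwrite(f"pics/{n}0.png",s["img"][:,:,::-1])
    print(n,{k:np.round(v,3).tolist() for k,v in s.items() if k!="img"})
E
```

```text
{'t': np.float64(0.0), 'q': array([-0.21 ,  0.159,  1.598,  0.   ,  1.386, -0.21 ]), 'dq': array([-0.   ,  0.   ,  0.002, -0.   ,  0.   ,  0.001]), 'joint_efforts': array([ 0.0000e+00, -3.8557e+01, -3.2210e+01,  7.0000e-02,  3.8000e-02,
       -0.0000e+00]), 'ee_pos': array([0.574, 0.   , 0.233]), 'ee_rot': array([-2.22e+00, -2.22e+00,  2.00e-03]), 'ft_force': array([ 0.603, -0.186, -0.728]), 'torque': array([ 0.042,  0.037, -0.01 ]), 'finger_force': np.float64(0.0), 'width': np.float64(0.999)}
scene {'mtx': [[395.608, 0.0, 319.801], [0.0, 395.608, 198.55], [0.0, 0.0, 1.0]], 'R': [[0.775, 0.631, -0.01], [0.403, -0.506, -0.763], [-0.487, 0.587, -0.647]], 't': [-0.457, -0.201, 1.166]}
side {'mtx': [[384.147, 0.0, 325.566], [0.0, 384.147, 201.72], [0.0, 0.0, 1.0]], 'R': [[0.991, -0.132, 0.016], [-0.052, -0.493, -0.869], [0.123, 0.86, -0.495]], 't': [-0.581, 0.07, 0.731]}
wrist {'mtx': [[354.396, 0.0, 319.013], [0.0, 354.396, 198.652], [0.0, 0.0, 1.0]], 'hand_eye': [[-0.0, -0.967, -0.255, 0.072], [1.0, -0.0, 0.0, -0.0], [-0.0, -0.255, 0.967, -0.151], [0.0, 0.0, 0.0, 1.0]]}
```

View pics/scene0.png

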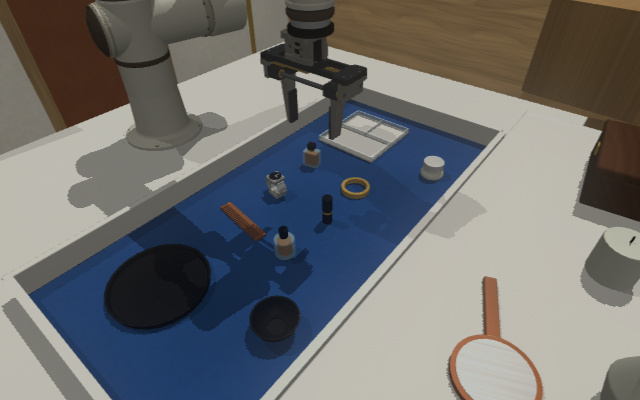

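View pics/side0.png

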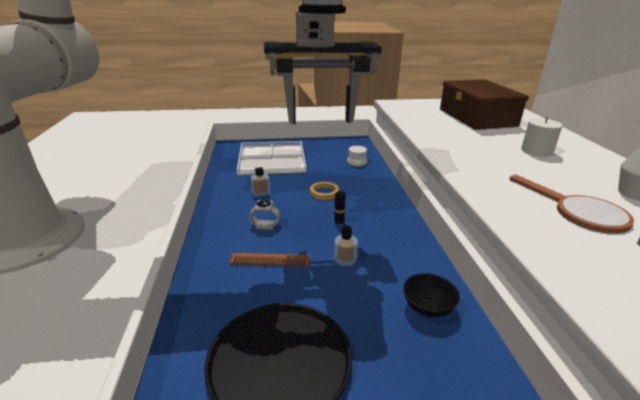

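View pics/wrist0.png

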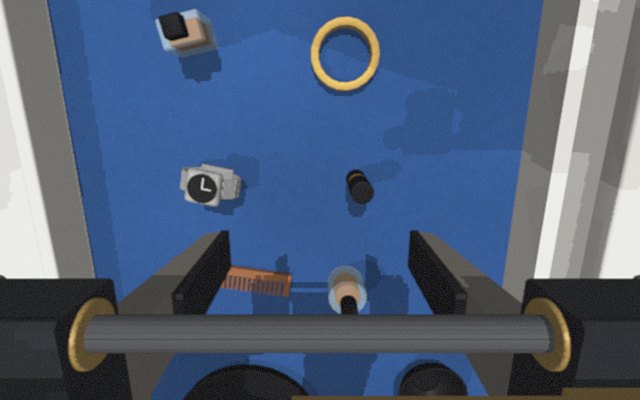

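The scene view shows the drawer with the tray at top (370,135), dish (158,285), comb (243,221), watch (277,184), lipstick (327,209), bangle (355,188), square bottle (312,155), round bottle (285,243), bowl (275,318) and jar (432,168). The side view shows the same things: tray (272,158), dish (280,358). The wrist view has image right = world +x and up = +y, with watch (203,187), lipstick (358,186), bangle (345,53).

```bash
cat > h.py <<'E'
from cell import manip
import cv2,numpy as np
from scipy.spatial.transform import Rotation as Ro
def snap(n,save=None):
    o=manip.get_obs();s=manip.snapshot(n)
    if n=="wrist":
        T=np.eye(4);T[:3,:3]=Ro.from_rotvec(o["ee_rot"]).as_matrix();T[:3,3]=o["ee_pos"]
        C=T@s["hand_eye"];s["Rc"]=C[:3,:3];s["c"]=C[:3,3]
    else: s["Rc"]=s["R"].T;s["c"]=-s["R"].T@s["t"]
    if save: cv2.imwrite(f"pics/{save}.png",s["img"][:,:,::-1])
    return s
def ray(s,p):
    d=s["Rc"]@np.linalg.solve(s["mtx"],[p[0],p[1],1.]);return s["c"],d/np.linalg.norm(d)
def plane(s,p,z):
    c,d=ray(s,p);return c+d*(z-c[2])/d[2]
def tri(obs):
    A=np.zeros((3,3));b=np.zeros(3);L=[]
    for s,p in obs:
        c,d=ray(s,p);P=np.eye(3)-np.outer(d,d);A+=P;b+=P@c;L.append((P,c))
    X=np.linalg.solve(A,b);return np.round(X,4),[round(float(np.linalg.norm(P@(X-c)))*1e3,1) for P,c in L]
def mask(s,lo,hi):
    return cv2.inRange(cv2.cvtColor(s["img"],cv2.COLOR_RGB2HSV),np.array(lo),np.array(hi))
def blobs(m,amin=60):
    cs,_=cv2.findContours(m,cv2.RETR_EXTERNAL,cv2.CHAIN_APPROX_NONE)
    return sorted([c for c in cs if cv2.contourArea(c)>amin],key=cv2.contourArea,reverse=True)
E
python3 - <<'E'
from h import *
S={n:snap(n) for n in("scene","side","wrist")}
def t(name,**k): print(name,*tri([(S[n],p) for n,p in k.items()]))
t("lipstop",scene=(327,198),side=(341,194),wrist=(353,174))
t("dial",scene=(276,176),side=(265,204),wrist=(203,187))
t("comb L",scene=(222,206),side=(231,259));t("comb R",scene=(263,237),side=(309,260))
t("trayFL",scene=(361,113),side=(239,145));t("tray?",scene=(320,135),side=(237,173))
t("trayNR",scene=(372,158),side=(306,171));t("trayFR",scene=(408,131),side=(305,143))
t("tray FL2",scene=(320,135),side=(237,173))
t("sq cap",scene=(312,145),side=(260,171),wrist=(174,25))
t("rp cap",scene=(284,230),side=(347,231))
t("jar",scene=(432,161),side=(357,151))
t("bowl",scene=(275,310),side=(432,288))
for n in S:
  print(n,[(cv2.minAreaRect(c)) for c in blobs(mask(S[n],(15,90,90),(32,255,255)),40)][:3],"comb",[cv2.minAreaRect(c) for c in blobs(mask(S[n],(4,100,60),(14,255,255)),40)][:4])
# drawer walls' top edges near/far
t("drawer corner far", scene=(330,97),side=(216,124)); t("dc2",scene=(503,132),side=(370,124))
for n in("scene","side"):
  for c in blobs(mask(S[n],(0,0,0),(180,255,45)),300):
    print(n,cv2.fitEllipse(c),cv2.contourArea(c))
E
```

```text
lipstop [0.6106 0.0061 0.0566] [4.2, 7.6, 5.7]
dial [ 0.4634 -0.0038  0.0504] [0.9, 1.3, 1.3]
comb L [ 0.4034 -0.1209  0.0083] [0.7, 0.7]
comb R [ 5.396e-01 -1.269e-01 -4.000e-04] [0.0, 0.0]
trayFL [ 0.3817  0.4622 -0.0081] [3.4, 3.4]
tray? [0.3872 0.2504 0.0048] [4.4, 4.4]
trayNR [0.5654 0.2461 0.0042] [4.5, 4.5]
trayFR [0.5781 0.408  0.0173] [1.8, 1.8]
tray FL2 [0.3872 0.2504 0.0048] [4.4, 4.4]
sq cap [0.4522 0.1382 0.0571] [1.5, 1.6, 0.7]
rp cap [ 0.6054 -0.1271  0.059 ] [1.6, 1.6]
jar [0.7096 0.2876 0.0365] [2.7, 2.7]
bowl [ 0.7087 -0.2614  0.0419] [3.9, 3.9]
scene [((478.9012451171875, 33.651123046875), (295.3746032714844, 102.29246520996094), 15.22973346710205), ((354.5, 185.5), (17.0, 27.0), 90.0), ((606.0, 5.5), (11.0, 66.0), 90.0)] comb [((69.60344696044922, 50.25862503051758), (140.57139587402344, 82.63442993164062), 68.19859313964844), ((622.9999389648438, 147.49998474121094), (43.547794342041016, 49.39413833618164), 12.99461555480957), ((483.3890075683594, 351.1469421386719), (133.82447814941406, 80.72978210449219), 65.69544982910156), ((242.4331817626953, 220.57550048828
[... 1478 characters left out ...]
9297), 155.97781372070312) 459.0
scene ((309.2033996582031, 14.200191497802734), (13.168317794799805, 54.06280517578125), 89.09529113769531) 434.5
side ((278.46856689453125, 366.24896240234375), (120.03515625, 135.1461639404297), 29.920059204101562) 7059.5
side ((483.06536865234375, 108.13630676269531), (37.30899429321289, 90.04363250732422), 98.9190902709961) 2070.5
side ((430.653564453125, 295.0992736816406), (40.977027893066406, 55.05824661254883), 108.92740631103516) 1764.0
side ((324.5873718261719, 47.42564392089844), (9.2432861328125, 181.9069061279297), 89.96688842773438) 809.0
side ((320.6495361328125, 8.577714920043945), (8.81383991241455, 52.14308547973633), 91.0671157836914) 329.0
```

step_arm --increments '[[[-0.62, -0.515, 0.15], [0, 0, 1], 0], [[-0.62, -0.515, 0.15], [0, 0, 1], 0], [[-0.62, -0.515, 0.15], [0, 0, 1], 0], [[-0.62, -0.515, 0.15], [0, 0, 1], 0], [[-0.62, -0.515, 0.15], [0, 0, 1], 0], [[-0.62, -0.515, 0.15], [0, 0, 1], 0], [[-0.62, -0.515, 0.15], [0, 0, 1], 0], [[-0.62, -0.515, 0.15], [0, 0, 1], 0], [[-0.62, -0.515, 0.15], [0, 0, 1], 0], [[-0.62, -0.515, 0.15], [0, 0, 1], 0], [[-0.62, -0.515, 0.15], [0, 0, 1], 0], [[-0.62, -0.515, 0.15], [0, 0, 1], 0], [[-0.62, -0.515, 0.15], [0, 0, 1], 0], [[-0.62, -0.515, 0.15], [0, 0, 1], 0], [[-0.62, -0.515, 0.15], [0, 0, 1], 0]]'

```text
t: 1.8
ee_pos: [0.472, -0.124, 0.2036]
ee_rot: [-3.142, -0.001, 0.0]
ft_force: [-0.2, -0.3, 0.5]
width: 0.503
finger_force: 0.0
```

Run:
```python
from h import *
o=manip.get_obs();print(o["ee_pos"],Ro.from_rotvec(o["ee_rot"]).as_matrix().round(3).tolist(),o["q"].round(2))
W=snap("wrist","w1")
for c in blobs(mask(W,(4,100,60),(14,255,255)),100):
    r=cv2.minAreaRect(c);b=cv2.boxPoints(r);P=np.array([plane(W,p,.008) for p in b]);print(r,P.mean(0).round(4),P.round(4)[:,:2].tolist())
S=snap("scene");D=snap("side")
# comb height: triangulated ends' centre
def cc(s,lo):
    for c in blobs(mask(s,(4,100,60),(14,255,255)),100):
        r=cv2.minAreaRect(c)
        if lo[0]-25<r[0][0]<lo[0]+25 and lo[1]-25<r[0][1]<lo[1]+25:return r[0]
c=[(S,cc(S,(242,220))),(D,cc(D,(269,259)))]
print(c[0][1],c[1][1],tri(c))
for s,p in((S,(158,284)),(D,(280,358))): print("dish",plane(s,p,.016))
```

```text
[ 0.47197733 -0.12399455  0.20360185] [[1.0, 0.001, -0.0], [0.001, -1.0, 0.0], [-0.0, -0.0, -1.0]] [-0.51 -0.05  1.87 -0.    1.32  1.06]
((319.0342102050781, 177.4182586669922), (27.659835815429688, 135.6986846923828), 8.652542114257812) [ 0.4704 -0.123   0.008 ] [[0.4045, -0.0986], [0.5404, -0.1202], [0.5366, -0.1462], [0.3999, -0.1272]]
(242.66896057128906, 220.87237548828125) (269.07049560546875, 259.11602783203125) (array([ 0.4693, -0.1197,  0.0008]), [1.2, 1.2])
dish [ 0.48783466 -0.34013123  0.016     ]
dish [ 0.48213475 -0.34146617  0.016     ]
```

View pics/w1.png

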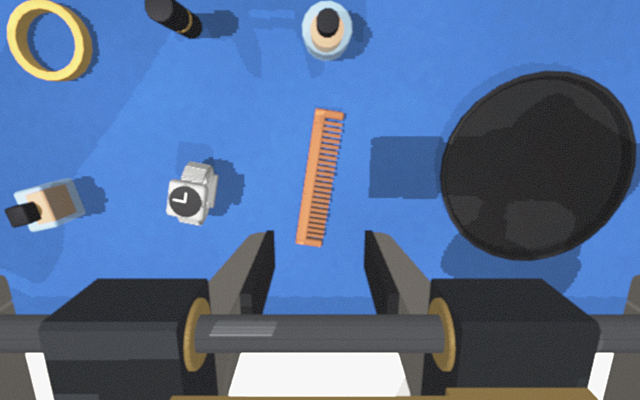

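The picture shows the comb centred at pixel (319,177), teeth to the right (-y), yaw about -8.5°, clear of its neighbours.

step_arm --increments '[[[-0.008, -0.005, 0.2], [0, 0, 0.095], 0], [[-0.008, -0.005, 0.4], [0, 0, 0.095], 0], [[-0.008, -0.005, 0.6], [0, 0, 0.095], 0], [[-0.008, -0.005, 0.75], [0, 0, 0.095], 0], [[-0.008, -0.005, 0.84], [0, 0, 0.095], 0], [[-0.008, -0.005, 0.89], [0, 0, 0.095], 0], [[-0.008, -0.005, 0.908], [0, 0, 0.095], 0], [[-0.008, -0.005, 0.908], [0, 0, 0.095], 0], [[-0.008, -0.005, 0.908], [0, 0, 0.095], -1], [[-0.008, -0.005, 0.908], [0, 0, 0.095], -1], [[-0.008, -0.005, 0.908], [0, 0, 0.095], -1], [[-0.008, -0.005, 0.908], [0, 0, 0.095], -1], [[-0.008, -0.005, 0.908], [0, 0, 0.095], -1], [[-0.008, -0.005, 0.908], [0, 0, 0.095], -1]]'

```text
t: 3.35
ee_pos: [0.4712, -0.1234, 0.0229]
ee_rot: [3.132, -0.234, 0.002]
ft_force: [-1.3, 0.9, 6.8]
width: 0.297
finger_force: 30.0
```

step_arm --increments '[[[0, 0, -0.1], [0, 0, 0], -1], [[0, 0, -0.25], [0, 0, 0], -1], [[0, 0, -0.45], [0, 0, 0], -1], [[0, 0, -0.64], [0, 0, 0], -1], [[-0.02, -0.2, -0.64], [0, 0, -0.05], -1], [[-0.05, -0.4, -0.64], [0, 0, -0.095], -1], [[-0.08, -0.6, -0.64], [0, 0, -0.095], -1], [[-0.1, -0.8, -0.64], [0, 0, -0.095], -1], [[-0.109, -0.945, -0.64], [0, 0, -0.095], -1], [[-0.109, -0.945, -0.64], [0, 0, -0.095], -1]]'

```text
t: 4.35
ee_pos: [0.4764, 0.07, 0.1497]
ee_rot: [-3.141, -0.007, 0.001]
ft_force: [0.2, -0.2, 0.5]
width: 0.295
finger_force: 30.0
```

step_arm --increments '[[[0, -0.2, 0], [0, 0, 0], -1], [[0, -0.4, 0], [0, 0, 0], -1], [[0, -0.6, 0], [0, 0, 0], -1], [[0, -0.8, 0], [0, 0, 0], -1], [[0, -0.9, 0], [0, 0, 0], -1], [[0, -0.9, 0], [0, 0, 0], -1], [[0, -0.9, 0], [0, 0, 0], -1]]'

```text
t: 5.05
ee_pos: [0.477, 0.2462, 0.1497]
ee_rot: [3.141, 0.0, -0.001]
ft_force: [0.6, -1.6, 0.3]
width: 0.296
finger_force: 30.0
```

Run:
```python
from h import *
o=manip.get_obs();print(o["ee_pos"],Ro.from_rotvec(o["ee_rot"]).as_matrix().round(3)[:2].tolist(),o["width"])
W=snap("wrist","w2");S=snap("scene","s2")
m=mask(W,(0,0,120),(180,70,255));print([cv2.minAreaRect(c) for c in blobs(m,300)])
```

```text
[0.47696056 0.24620853 0.14968751] [[1.0, 0.0, -0.001], [0.0, -1.0, -0.001]] 0.29582547985236174
[((205.5, 183.5), (211.0, 249.0), 90.0), ((606.2000732421875, 221.90003967285156), (24.149532318115234, 36.224300384521484), 63.43495178222656), ((333.0, 384.5), (86.0, 19.0), -0.0), ((624.5, 240.5), (23.0, 29.0), 90.0)]
```

View pics/w2.png

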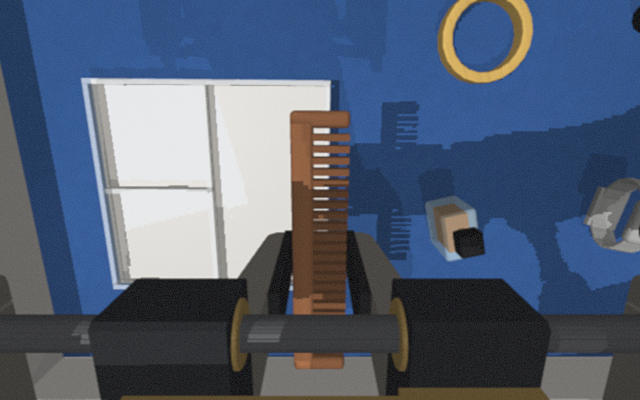

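The tray shows at corners (82,79), (331,80), (112,290), divider column ~211, partition row 187, with small bays on the left (+y); the comb is held level at (320,240).

Run:
```python
from h import *
W=snap("wrist");S=snap("scene");D=snap("side")
for n,p,z in(("xmax,ymax",(82,79),.016),("xmax,ymin",(331,80),.016),("xmin,ymax",(112,290),.016),("div",(211,85),.014),("div2",(214,187),.014),("part",(107,187),.014)):print(n,plane(W,p,z)[:2].round(4))
print(tri([(W,(82,79)),(S,(408,131))]),tri([(W,(331,80)),(S,(372,158))]),tri([(W,(331,80)),(D,(306,171))]))
```

```text
xmax,ymax [0.5679 0.4269]
xmax,ymin [0.5668 0.2369]
xmin,ymax [0.3894 0.4307]
div [0.5635 0.3294]
div2 [0.4828 0.3333]
part [0.4829 0.422 ]
(array([0.5676, 0.4327, 0.0048]), [1.5, 1.5]) (array([0.5681, 0.2376, 0.0154]), [1.5, 1.5]) (array([0.5671, 0.2365, 0.0042]), [0.6, 0.6])
```

step_arm --increments '[[[0.005, -0.1, 0], [0, 0, 0.01], -1], [[0.005, -0.2, 0], [0, 0, 0.01], -1], [[0.005, -0.2, 0.2], [0, 0, 0.01], -1], [[0.005, -0.2, 0.4], [0, 0, 0.01], -1], [[0.005, -0.2, 0.5], [0, 0, 0.01], -1], [[0.005, -0.2, 0.57], [0, 0, 0.01], -1], [[0.005, -0.2, 0.605], [0, 0, 0.01], -1], [[0.005, -0.2, 0.605], [0, 0, 0.01], -1], [[0.005, -0.2, 0.605], [0, 0, 0.01], -0.2], [[0.005, -0.2, 0.605], [0, 0, 0.01], -0.2], [[0.005, -0.2, 0.605], [0, 0, 0.01], -0.2], [[0.005, -0.2, 0.605], [0, 0, 0.01], -0.2], [[0.005, -0.2, 0.5], [0, 0, 0.01], -0.2], [[0.005, -0.2, 0.3], [0, 0, 0.01], -0.2], [[0.005, -0.2, 0.0], [0, 0, 0.01], 0.3], [[0.005, -0.2, 0.0], [0, 0, 0.01], 0.3]]'

```text
t: 6.9
ee_pos: [0.4816, 0.2885, 0.1569]
ee_rot: [-3.138, 0.024, -0.017]
ft_force: [0.2, 0.0, -0.1]
width: 0.552
finger_force: 0.0
```

Run:
```python
from h import *
W=snap("wrist","w3")
for c in blobs(mask(W,(4,100,60),(14,255,255)),100):
    r=cv2.minAreaRect(c);b=cv2.boxPoints(r);P=np.array([plane(W,p,.012) for p in b]);print(r,P.round(4)[:,:2].tolist())
```

```text
((322.5, 192.5), (155.0, 31.0), 90.0) [[0.5468, 0.2984], [0.5464, 0.2731], [0.4093, 0.2735], [0.4097, 0.3017]]
```

View pics/w3.png

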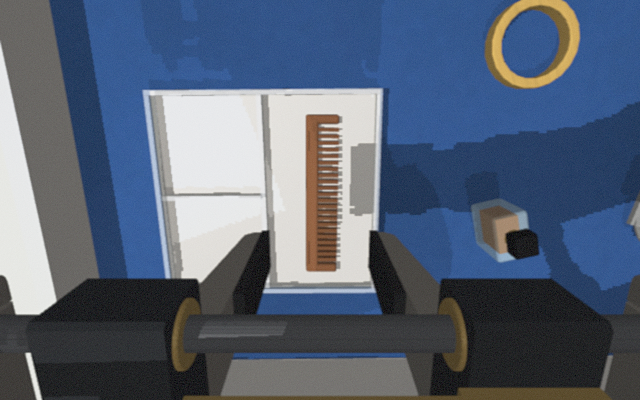

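The comb lies flat in the long bay (pixels 306–342, 115–270), well inside the walls. Next, the watch.

step_arm --increments '[[[0, 0.2, -0.05], [0, 0, -0.01], 0], [[0, 0.4, -0.05], [0, 0, -0.01], 0], [[0, 0.6, -0.05], [0, 0, -0.01], 0], [[0, 0.8, -0.05], [0, 0, -0.01], 0], [[0, 0.95, -0.05], [0, 0, -0.01], 0], [[0, 0.95, -0.05], [0, 0, -0.01], 0]]'

```text
t: 7.55
ee_pos: [0.4741, 0.0944, 0.1586]
ee_rot: [3.141, -0.007, -0.004]
ft_force: [0.3, 0.4, -0.4]
width: 0.5
finger_force: 0.0
```

step_arm --increments '[[[-0.05, 0.2, 0], [0, 0, 0], 0.2], [[-0.075, 0.4, 0], [0, 0, 0], 0.2], [[-0.075, 0.505, 0], [0, 0, 0], 0.2], [[-0.075, 0.505, 0], [0, 0, 0], 0.2], [[-0.075, 0.505, 0], [0, 0, 0], 0.2], [[-0.075, 0.505, 0], [0, 0, 0], 0.2]]'

```text
t: 8.15
ee_pos: [0.4597, -0.0025, 0.1595]
ee_rot: [-3.141, -0.002, 0.001]
ft_force: [0.2, 0.1, 0.7]
width: 0.601
finger_force: 0.0
```

Run:
```python
from h import *
o=manip.get_obs();print(o["ee_pos"],Ro.from_rotvec(o["ee_rot"]).as_matrix().round(3)[:2].tolist())
W=snap("wrist","w4")
m=mask(W,(0,0,0),(180,255,60))
for c in blobs(m,100):
    r=cv2.minAreaRect(c);print("dark",r,plane(W,r[0],.052).round(4))
for c in blobs(mask(W,(0,0,90),(180,60,255)),200):
    r=cv2.minAreaRect(c);print("grey",r,plane(W,r[0],.052).round(4))
img=W["img"][100:300,200:440];cv2.imwrite("pics/w4c.png",cv2.resize(img,None,fx=3,fy=3,interpolation=2)[:,:,::-1])
```

```text
[ 0.4597306  -0.00250175  0.15947148] [[1.0, 0.001, -0.001], [0.001, -1.0, 0.001]]
dark ((531.0, 336.5), (115.0, 186.0), 90.0) [ 0.3429 -0.1802  0.052 ]
dark ((109.5, 339.0), (120.0, 181.0), 90.0) [0.3402 0.1745 0.052 ]
dark ((616.9999389648438, 174.49996948242188), (158.99996948242188, 43.99999237060547), 90.0) [ 0.4813 -0.2228  0.052 ]
dark ((247.59803771972656, 273.0202941894531), (28.70305061340332, 89.44825744628906), 18.034284591674805) [0.4011 0.0552 0.052 ]
dark ((390.3544006347656, 273.35980224609375), (89.44475555419922, 28.412139892578125), 71.99584197998047) [ 0.4009 -0.0589  0.052 ]
dark ((328.7411193847656, 201.58438110351562), (23.43471336364746, 34.47671890258789), 11.689370155334473) [ 0.4603 -0.0091  0.052 ]
dark ((134.27586364746094, 215.6896514892578), (24.8831729888916, 29.339862823486328), 68.19859313964844) [0.449  0.1394 0.052 ]
dark ((324.0, 5.0), (10.0, 24.0), 90.0) [ 0.5947 -0.0049  0.052 ]
grey ((316.5, 374.0), (44.0, 237.0), 90.0) [3.053e-01 2.000e-04 5.200e-02]
grey ((31.999996185302734, 161.49998474121094), (63.99999237060547, 208.99996948242188), 0.0) [0.4906 0.209  0.052 ]
grey ((324.59613037109375, 191.5192108154297), (44.910587310791016, 71.38626861572266), 11.309932708740234) [ 0.4681 -0.006   0.052 ]
grey ((218.17071533203125, 271.0365905761719), (41.83034896850586, 96.15547943115234), 20.2248592376709) [0.4028 0.0786 0.052 ]
grey ((419.77587890625, 270.6896667480469), (97.30435943603516, 40.29589080810547), 68.19859313964844) [ 0.4033 -0.0822  0.052 ]
grey ((234.0, 329.0), (18.0, 102.0), 90.0) [0.3499 0.0691 0.052 ]
grey ((150.37026977539062, 207.57839965820312), (49.70051574707031, 50.06812286376953), 72.89727020263672) [0.4554 0.1263 0.052 ]
grey ((498.5, 14.0), (28.0, 67.0), 90.0) [ 0.5894 -0.1208  0.052 ]
grey ((13.5, 376.0), (46.0, 27.0), 90.0) [0.303  0.2634 0.052 ]
grey ((7.0, 294.0), (14.0, 38.0), 0.0) [0.3823 0.2514 0.052 ]
```

View pics/w4c.png

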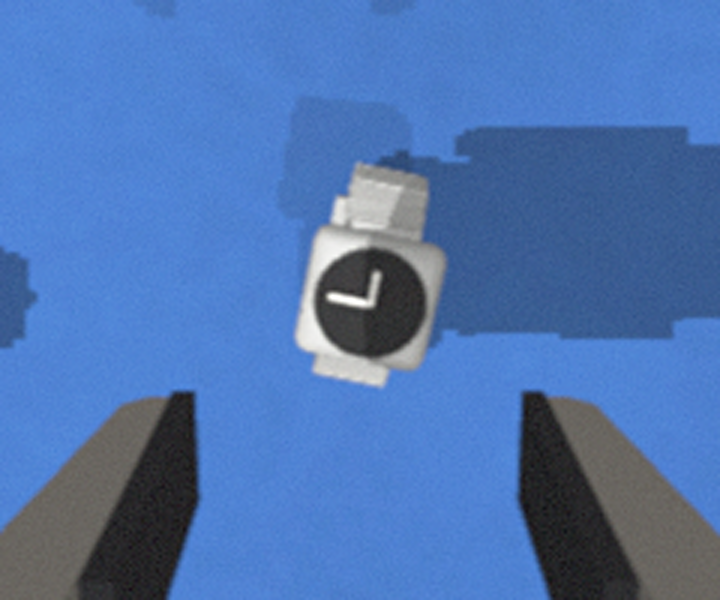

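The crop shows the watch dial at full-image pixel (324,201), its axis tilted about 10.5° clockwise, case free on both sides.

Run:
```python
from h import *
W=snap("wrist");S=snap("scene");D=snap("side")
print(plane(W,(323.7,201),.052),tri([(W,(323.7,201)),(S,(276,176)),(D,(265,204))]),manip.get_obs()["ee_pos"])
```

```text
[ 0.46077217 -0.00535252  0.052     ] (array([ 0.4629, -0.0045,  0.0508]), [2.5, 1.6, 1.6]) [ 0.45990547 -0.00296836  0.15986879]
```

step_arm --increments '[[[0.005, 0.012, 0.1], [0, 0, 0.09], 0.2], [[0.005, 0.012, 0.2], [0, 0, 0.117], 0.2], [[0.005, 0.012, 0.3], [0, 0, 0.117], 0.2], [[0.005, 0.012, 0.45], [0, 0, 0.117], 0.2], [[0.005, 0.012, 0.53], [0, 0, 0.117], 0.2], [[0.005, 0.012, 0.565], [0, 0, 0.117], 0.2], [[0.005, 0.012, 0.565], [0, 0, 0.117], 0.2], [[0.005, 0.012, 0.565], [0, 0, 0.117], -1], [[0.005, 0.012, 0.565], [0, 0, 0.117], -1], [[0.005, 0.012, 0.565], [0, 0, 0.117], -1], [[0.005, 0.012, 0.565], [0, 0, 0.117], -1], [[0.005, 0.012, 0.565], [0, 0, 0.117], -1], [[0.005, 0.012, 0.565], [0, 0, 0.117], -1]]'

```text
t: 9.65
ee_pos: [0.4618, -0.0064, 0.0479]
ee_rot: [3.128, -0.288, 0.003]
ft_force: [0.2, 1.1, 6.2]
width: 0.364
finger_force: 29.9
```

step_arm --increments '[[[0, 0, -0.1], [0, 0, 0], -1], [[0, 0, -0.25], [0, 0, 0], -1], [[0, 0, -0.4], [0, 0, -0.05], -1], [[0, 0, -0.55], [0, 0, -0.1], -1], [[0, 0, -0.6], [0, 0, -0.117], -1], [[0, 0, -0.6], [0, 0, -0.117], -1]]'

```text
t: 10.25
ee_pos: [0.4617, -0.0065, 0.1679]
ee_rot: [3.141, -0.001, 0.004]
ft_force: [0.1, 0.3, -2.2]
width: 0.366
finger_force: 29.9
```

step_arm --increments '[[[0, -0.1, 0], [0, 0, 0], -1], [[0, -0.3, 0], [0, 0, 0], -1], [[0, -0.5, 0], [0, 0, 0], -1], [[0, -0.7, 0], [0, 0, 0], -1], [[0, -0.9, 0], [0, 0, 0], -1], [[0, -1, 0], [0, 0, 0], -1], [[0, -1, 0], [0, 0, 0], -1]]'

```text
t: 10.95
ee_pos: [0.4591, 0.1956, 0.1644]
ee_rot: [3.141, 0.004, -0.007]
ft_force: [0.1, -0.9, -1.6]
width: 0.364
finger_force: 29.9
```

step_arm --increments '[[[-0.02, -0.15, 0], [0, 0, 0], -1], [[-0.06, -0.35, 0], [0, 0, 0], -1], [[-0.1, -0.55, 0], [0, 0, 0], -1], [[-0.125, -0.75, 0], [0, 0, 0], -1], [[-0.125, -0.85, 0], [0, 0, 0], -1], [[-0.125, -0.925, 0], [0, 0, 0], -1], [[-0.125, -0.925, 0], [0, 0, 0], -1], [[-0.125, -0.925, 0], [0, 0, 0], -1], [[-0.125, -0.925, 0], [0, 0, 0], -1]]'

```text
t: 11.85
ee_pos: [0.4362, 0.3774, 0.1666]
ee_rot: [3.141, -0.003, -0.001]
ft_force: [0.2, -1.3, -0.6]
width: 0.364
finger_force: 29.9
```

Run:
```python
from h import *
o=manip.get_obs();print(o["ee_pos"],Ro.from_rotvec(o["ee_rot"]).as_matrix().round(3)[:2].tolist())
W=snap("wrist","w5")
```

```text
[0.43620029 0.37737693 0.16661168] [[1.0, -0.002, -0.001], [-0.002, -1.0, -0.001]]
```

View pics/w5.png

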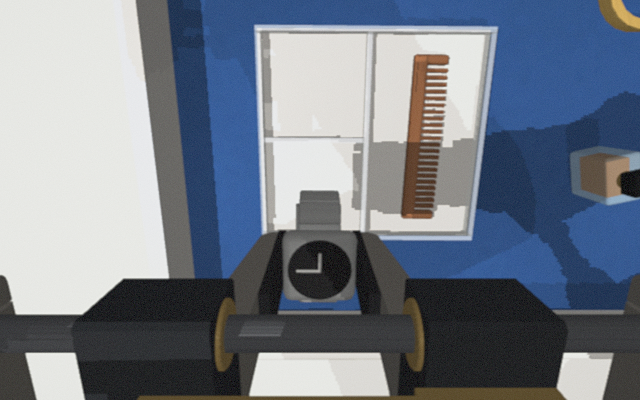

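The watch is held upright above the near small bay; tray corners at (255,27), (497,27), (471,240), divider column 368→362, partition row 137.

Run:
```python
from h import *
W=snap("wrist")
for p in((255,27),(497,27),(471,240),(370,30),(363,230),(263,137),(366,138)):print(p,plane(W,p,.015)[:2].round(4))
```

```text
(255, 27) [0.5668 0.428 ]
(497, 27) [0.5665 0.238 ]
(471, 240) [0.3882 0.2394]
(370, 30) [0.5645 0.3377]
(363, 230) [0.3981 0.3383]
(263, 137) [0.4815 0.4253]
(366, 138) [0.4805 0.3382]
```

step_arm --increments '[[[-0.01, -0.025, 0.1], [0, 0, 0], -1], [[-0.01, -0.025, 0.25], [0, 0, 0], -1], [[-0.01, -0.025, 0.4], [0, 0, 0], -1], [[-0.01, -0.025, 0.5], [0, 0, 0], -1], [[-0.01, -0.025, 0.55], [0, 0, 0], -1], [[-0.01, -0.025, 0.57], [0, 0, 0], -1], [[-0.01, -0.025, 0.57], [0, 0, 0], -1], [[-0.01, -0.025, 0.57], [0, 0, 0], -1]]'

```text
t: 12.75
ee_pos: [0.4349, 0.3842, 0.0544]
ee_rot: [-3.14, 0.0, -0.003]
ft_force: [0.4, -0.1, -1.3]
width: 0.366
finger_force: 29.9
```

step_arm --increments '[[[0, 0, 0.01], [0, 0, 0], -1], [[0, 0, 0.01], [0, 0, 0], -1], [[0, 0, 0.01], [0, 0, 0], -0.1], [[0, 0, 0.01], [0, 0, 0], 0.1], [[0, 0, 0.01], [0, 0, 0], 0.1], [[0, 0, 0.01], [0, 0, 0], 0.1], [[0, 0, -0.1], [0, 0, 0], 0.1], [[0, 0, -0.3], [0, 0, 0], 0.1], [[0, 0, -0.55], [0, 0, 0], 0.1], [[0, 0.2, -0.6], [0, 0, 0], 0.1], [[0.1, 0.45, -0.6], [0, 0, 0], 0.1], [[0.2, 0.7, -0.6], [0, 0, 0], 0.1], [[0.3, 0.95, -0.6], [0, 0, 0], 0.1], [[0.3, 0.95, -0.6], [0, 0, 0], 0.1]]'

```text
t: 14.15
ee_pos: [0.4955, 0.1898, 0.1733]
ee_rot: [3.14, -0.007, 0.002]
ft_force: [-1.1, 0.8, -0.4]
width: 0.551
finger_force: 0.0
```

step_arm --increments '[[[0.1, 0.2, 0], [0, 0, 0], 0.1], [[0.25, 0.4, 0], [0, 0, 0], 0.1], [[0.4, 0.6, 0], [0, 0, 0], 0.1], [[0.55, 0.8, 0], [0, 0, 0], 0.1], [[0.575, 0.94, 0], [0, 0, 0], 0.1], [[0.575, 0.94, 0], [0, 0, 0], 0.1], [[0.575, 0.94, 0], [0, 0, 0], 0.1], [[0.575, 0.94, 0], [0, 0, 0], 0.1]]'

```text
t: 14.95
ee_pos: [0.6084, 0.0073, 0.1728]
ee_rot: [-3.141, -0.002, 0.001]
ft_force: [-0.1, 0.3, 0.6]
width: 0.55
finger_force: 0.0
```

Run:
```python
from h import *
o=manip.get_obs();print(o["ee_pos"],Ro.from_rotvec(o["ee_rot"]).as_matrix().round(3)[:2].tolist())
W=snap("wrist");S=snap("scene","s6")
a=cv2.resize(S["img"][95:230,250:450],None,fx=2,fy=2,interpolation=2)
b=W["img"][:300];v=np.zeros((270+300,640,3),np.uint8);v[:300]=b;v[300:,:400]=a
cv2.imwrite("pics/w6.png",v[:,:,::-1])
for c in blobs(mask(W,(0,0,0),(180,255,60)),100): print(cv2.minAreaRect(c))
```

```text
[0.60843531 0.00734632 0.17282318] [[1.0, 0.001, -0.001], [0.001, -1.0, 0.001]]
((534.5359497070312, 313.6413879394531), (151.58116149902344, 217.72247314453125), 86.79798126220703)
((119.5, 339.0), (120.0, 177.0), 90.0)
((624.5, 71.5), (87.0, 29.0), 90.0)
((384.7523193359375, 272.67431640625), (87.73688507080078, 27.106483459472656), 73.3007583618164)
((253.16868591308594, 273.1600646972656), (27.036436080932617, 88.72109985351562), 16.927513122558594)
((336.5, 191.5), (25.0, 33.0), 0.0)
((495.60003662109375, 205.30001831054688), (31.752164840698242, 20.57182502746582), 26.56505012512207)
```

View pics/w6.png

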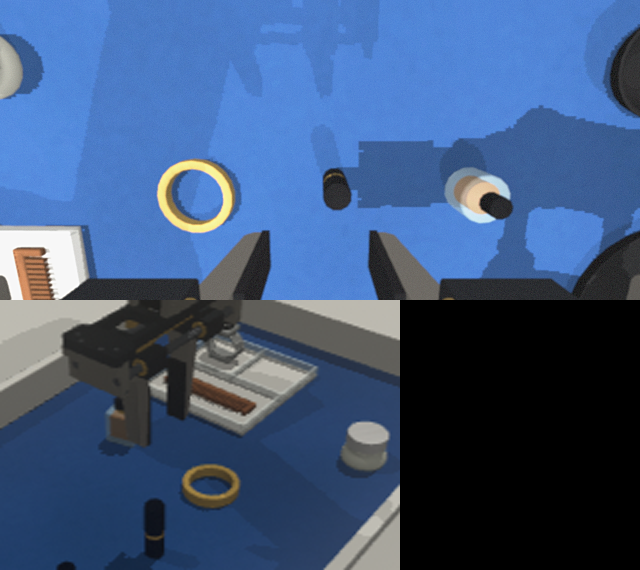

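The watch stands in its bay in the scene crop; in the wrist view the lipstick's top is at (337,196), base toward (333,175), and the bangle's centre at (196,196).

Run:
```python
from h import *
W=snap("wrist");S=snap("scene");D=snap("side")
print(plane(W,(337,197),.068),plane(W,(334,174),0),tri([(W,(337,197)),(S,(327,197))]),tri([(W,(337,197)),(D,(340,193))]))
print("bangle",plane(W,(196,196),.014),manip.get_obs()["ee_pos"])
bl=[c for c in blobs(mask(W,(15,90,90),(32,255,255)),100)][:2]
for c in bl:print(cv2.fitEllipse(c),plane(W,cv2.fitEllipse(c)[0],.012))
```

```text
[ 0.61336639 -0.00538677  0.068     ] [ 0.61794499 -0.00592746  0.        ] (array([ 0.6137, -0.0052,  0.068 ]), [0.4, 0.4]) (array([ 0.6134, -0.0056,  0.0667]), [0.4, 0.4])
bangle [0.60022943 0.11905713 0.014     ] [0.60873471 0.00673037 0.17311979]
((195.79905700683594, 195.24049377441406), (71.14218139648438, 75.59432220458984), 108.26071166992188) [0.60043176 0.11989173 0.012     ]
((483.55389404296875, 393.72186279296875), (11.023797988891602, 637.3632202148438), 89.8516845703125) [ 0.38290817 -0.16761676  0.012     ]
```

step_arm --increments '[[[0.027, 0.061, 0], [0, 0, 0], 0.1], [[0.027, 0.061, 0.15], [0, 0, 0], 0.1], [[0.027, 0.061, 0.35], [0, 0, 0], 0.1], [[0.027, 0.061, 0.5], [0, 0, 0], 0.1], [[0.027, 0.061, 0.6], [0, 0, 0], 0.1], [[0.027, 0.061, 0.64], [0, 0, 0], 0.1], [[0.027, 0.061, 0.64], [0, 0, 0], 0.1], [[0.027, 0.061, 0.64], [0, 0, 0], -1], [[0.027, 0.061, 0.64], [0, 0, 0], -1], [[0.027, 0.061, 0.64], [0, 0, 0], -1], [[0.027, 0.061, 0.64], [0, 0, 0], -1], [[0.027, 0.061, 0.64], [0, 0, 0], -1], [[0.027, 0.061, 0.64], [0, 0, 0], -1]]'

```text
t: 16.5
ee_pos: [0.615, -0.0066, 0.0459]
ee_rot: [3.141, 0.0, 0.002]
ft_force: [-0.3, -0.0, 5.0]
width: 0.232
finger_force: 30.0
```

step_arm --increments '[[[0, 0, -0.1], [0, 0, 0], -1], [[0, 0, -0.25], [0, 0, 0], -1], [[0, 0, -0.45], [0, 0, 0], -1], [[0, -0.15, -0.5], [0, 0, 0], -1], [[-0.1, -0.35, -0.5], [0, 0, 0], -1], [[-0.15, -0.55, -0.5], [0, 0, 0], -1], [[-0.2, -0.75, -0.5], [0, 0, 0], -1], [[-0.25, -0.95, -0.5], [0, 0, 0], -1], [[-0.25, -0.95, -0.5], [0, 0, 0], -1]]'

```text
t: 17.4
ee_pos: [0.5622, 0.1878, 0.1444]
ee_rot: [-3.14, -0.008, 0.003]
ft_force: [0.2, -0.9, -0.1]
width: 0.231
finger_force: 30.0
```

step_arm --increments '[[[-0.05, -0.15, 0], [0, 0, 0], -1], [[-0.1, -0.35, 0], [0, 0, 0], -1], [[-0.15, -0.55, 0], [0, 0, 0], -1], [[-0.2, -0.75, 0], [0, 0, 0], -1], [[-0.22, -0.9, 0], [0, 0, 0], -1], [[-0.22, -0.99, 0], [0, 0, 0], -1], [[-0.22, -0.99, 0], [0, 0, 0], -1], [[-0.22, -0.99, 0.2], [0, 0, 0], -1], [[-0.22, -0.99, 0.35], [0, 0, 0], -1], [[-0.22, -0.99, 0.44], [0, 0, 0], -1], [[-0.22, -0.99, 0.47], [0, 0, 0], -1], [[-0.22, -0.99, 0.47], [0, 0, 0], -1], [[-0.22, -0.99, 0.47], [0, 0, 0], -1]]'

```text
t: 18.7
ee_pos: [0.5212, 0.3805, 0.0514]
ee_rot: [3.142, -0.002, 0.001]
ft_force: [1.0, -0.7, -0.4]
width: 0.228
finger_force: 30.0
```

step_arm --increments '[[[0, 0, 0.006], [0, 0, 0], -1], [[0, 0, 0.006], [0, 0, 0], -1], [[0, 0, 0.006], [0, 0, 0], -0.4], [[0, 0, 0.006], [0, 0, 0], -0.2], [[0, 0, 0.006], [0, 0, 0], -0.2], [[0, 0, 0.006], [0, 0, 0], -0.2], [[0, 0, -0.1], [0, 0, 0], -0.2], [[0, 0, -0.3], [0, 0, 0], -0.2], [[0, 0, -0.5], [0, 0, 0], 0], [[0.1, 0.2, -0.5], [0, 0, 0], 1], [[0.2, 0.4, -0.5], [0, 0, 0], 1], [[0.3, 0.6, -0.5], [0, 0, 0], 1], [[0.395, 0.8, -0.5], [0, 0, 0], 1], [[0.395, 0.95, -0.5], [0, 0, 0], 1], [[0.395, 0.95, -0.5], [0, 0, 0], 1]]'

```text
t: 20.2
ee_pos: [0.6001, 0.1879, 0.151]
ee_rot: [3.141, -0.007, -0.0]
ft_force: [0.5, 0.7, -0.3]
width: 0.983
finger_force: 0.0
```

step_arm --increments '[[[0, 0.2, 0], [0, 0, 0], 1], [[0, 0.36, 0], [0, 0, 0], 1], [[0, 0.36, 0], [0, 0, 0], 1], [[0, 0.36, 0], [0, 0, 0], 1], [[0, 0.36, 0], [0, 0, 0], 1], [[0, 0.36, 0], [0, 0, 0], 1]]'

```text
t: 20.8
ee_pos: [0.5992, 0.121, 0.151]
ee_rot: [-3.141, -0.003, 0.0]
ft_force: [-1.0, 0.3, 0.3]
width: 1.0
finger_force: 0.0
```

Run:
```python
from h import *
o=manip.get_obs();print(o["ee_pos"],o["width"],o["q"].round(2))
W=snap("wrist");D=snap("side")
v=np.zeros((560,640,3),np.uint8);v[:300]=W["img"][:300];v[300:,:520]=cv2.resize(D["img"][125:255,200:460],None,fx=2,fy=2,interpolation=2)
cv2.imwrite("pics/w7.png",v[:,:,::-1])
def inner(s):
    c=blobs(mask(s,(15,90,90),(32,255,255)),100)
    return [(cv2.fitEllipse(x)) for x in c][:3]
for e in inner(W):print(e,plane(W,e[0],.013))
```

```text
[0.59921318 0.12101949 0.15096608] 1.0003881608127487 [0.   0.32 1.57 0.   1.25 1.57]
((319.8093566894531, 191.50503540039062), (77.44583129882812, 78.433837890625), 81.41744232177734) [0.60036719 0.12099026 0.013     ]
((484.9018859863281, 393.67529296875), (11.03170394897461, 501.3423767089844), 89.9331283569336) [ 0.39558278 -0.04223475  0.013     ]
((97.16647338867188, 333.14752197265625), (48.722900390625, 77.85797119140625), 23.682682037353516) [0.46375088 0.32912517 0.013     ]
```

View pics/w7.png

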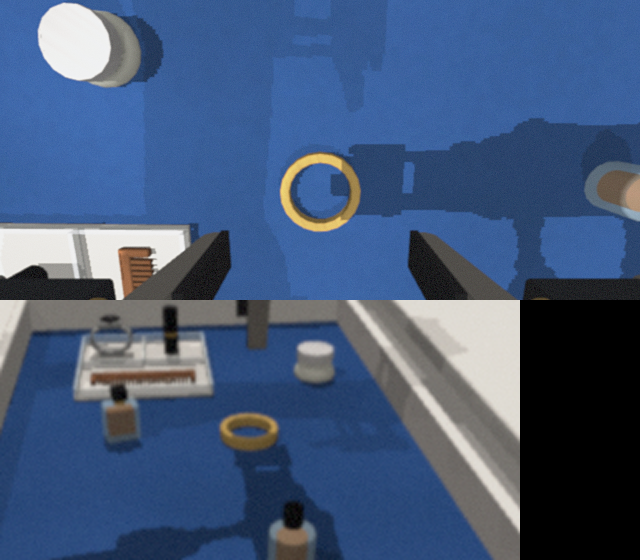

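The lower part shows the day kit done (watch and lipstick upright, comb flat); the bangle sits right below the gripper at (320,191).

step_arm --increments '[[[0.004, 0, 0.2], [0, 0, 0], 1], [[0.004, 0, 0.4], [0, 0, 0], 1], [[0.004, 0, 0.52], [0, 0, 0], 1], [[0.004, 0, 0.6], [0, 0, 0], 1], [[0.004, 0, 0.64], [0, 0, 0], 1], [[0.004, 0, 0.647], [0, 0, 0], 1], [[0.004, 0, 0.647], [0, 0, 0], 1], [[0.004, 0, 0.647], [0, 0, 0], -1], [[0.004, 0, 0.647], [0, 0, 0], -1], [[0.004, 0, 0.647], [0, 0, 0], -1], [[0.004, 0, 0.647], [0, 0, 0], -1], [[0.004, 0, 0.647], [0, 0, 0], -1]]'

```text
t: 22.1
ee_pos: [0.6007, 0.1196, 0.0224]
ee_rot: [-3.141, 0.0, -0.002]
ft_force: [-0.5, -0.8, 3.9]
width: 0.737
finger_force: 30.0
```

step_arm --increments '[[[0, 0, -0.1], [0, 0, 0], -1], [[0, 0, -0.3], [0, 0, 0], -1], [[0, 0, -0.5], [0, 0, 0], -1], [[0, 0.2, -0.65], [0, 0, 0], -1], [[-0.1, 0.4, -0.65], [0, 0, 0], -1], [[-0.2, 0.6, -0.65], [0, 0, 0], -1], [[-0.3, 0.8, -0.65], [0, 0, 0], -1], [[-0.4, 1, -0.65], [0, 0, 0], -1], [[-0.4, 1, -0.65], [0, 0, 0], -1]]'

```text
t: 23.0
ee_pos: [0.5182, -0.0842, 0.1513]
ee_rot: [3.14, -0.008, -0.002]
ft_force: [-0.2, 1.0, -0.3]
width: 0.735
finger_force: 30.0
```

step_arm --increments '[[[-0.1, 0.2, 0], [0, 0, 0], -1], [[-0.2, 0.4, 0], [0, 0, 0], -1], [[-0.3, 0.6, 0], [0, 0, 0], -1], [[-0.365, 0.8, 0], [0, 0, 0], -1], [[-0.365, 0.9, 0], [0, 0, 0], -1], [[-0.365, 0.9, 0], [0, 0, 0], -1], [[-0.365, 0.9, 0], [0, 0, 0], -1]]'

```text
t: 23.7
ee_pos: [0.4477, -0.2595, 0.1513]
ee_rot: [-3.14, -0.0, 0.0]
ft_force: [0.6, 1.2, -1.0]
width: 0.734
finger_force: 30.0
```

Run:
```python
from h import *
o=manip.get_obs();print(o["ee_pos"],o["width"],o["q"].round(2))
W=snap("wrist","w8")
for c in blobs(mask(W,(0,0,0),(180,255,70)),500):print(cv2.boundingRect(c),cv2.contourArea(c))
```

```text
[ 0.44768481 -0.25947329  0.15127915] 0.7340550500588242 [-0.76  0.09  1.84  0.    1.21  0.81]
(303, 31, 227, 225) 19485.5
(462, 279, 178, 116) 14994.0
(0, 280, 178, 120) 10773.0
(386, 230, 45, 85) 1948.5
(209, 231, 43, 84) 1777.0
```

View pics/w8.png

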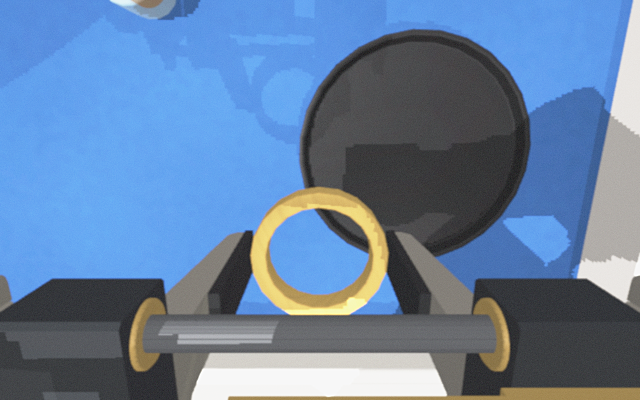

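The dish rim spans columns 301–530, rows 30–257; the bangle is held level at (319,250); the drawer's -y wall is at column ~600.

Run:
```python
from h import *
W=snap("wrist");D=snap("side")
L,R,T,B=[plane(W,p,.016)[:2] for p in((301,143),(530,140),(416,30),(415,257))]
print(L,R,T,B,(L[1]+R[1])/2,(T[0]+B[0])/2)
print("wall base",plane(W,(600,130),0),[plane(W,(610,130),z).round(3)[1] for z in(.03,.06,.09)])
# drawer back wall: side view base (290,139), top (290,123)
b=plane(D,(290,139),0);c,d=ray(D,(290,123));print("back wall",b,c+d*(b[1]-c[1])/d[1])
```

```text
[ 0.48949423 -0.2436787 ] [ 0.4920631  -0.42707755] [ 0.57292748 -0.33009835] [ 0.39074931 -0.34205049] -0.335378123574665 0.4818383946911298
wall base [ 0.4989646  -0.49400735  0.        ] [np.float64(-0.478), np.float64(-0.454), np.float64(-0.43)]
back wall [0.5379189  0.48730034 0.        ] [0.53949342 0.48730034 0.05218597]
```

step_arm --increments '[[[-0.008, 0.2, 0], [0, 0, 0], -1], [[-0.008, 0.39, 0], [0, 0, 0], -1], [[-0.008, 0.39, 0], [0, 0, 0], -1], [[-0.008, 0.39, 0.2], [0, 0, 0], -1], [[-0.008, 0.39, 0.4], [0, 0, 0], -1], [[-0.008, 0.39, 0.53], [0, 0, 0], -1], [[-0.008, 0.39, 0.59], [0, 0, 0], -1], [[-0.008, 0.39, 0.61], [0, 0, 0], -1], [[-0.008, 0.39, 0.612], [0, 0, 0], -1], [[-0.008, 0.39, 0.612], [0, 0, 0], -1], [[-0.008, 0.39, 0.612], [0, 0, 0], 0.7], [[-0.008, 0.39, 0.612], [0, 0, 0], 0.7], [[-0.008, 0.39, 0.612], [0, 0, 0], 0.7], [[-0.008, 0.39, 0.612], [0, 0, 0], 0.7]]'

```text
t: 25.25
ee_pos: [0.4457, -0.3387, 0.0295]
ee_rot: [3.141, -0.0, 0.001]
ft_force: [0.0, -0.4, 0.1]
width: 0.851
finger_force: 0.0
```

step_arm --increments '[[[0, 0, -0.1], [0, 0, 0], 0.7], [[0, 0, -0.3], [0, 0, 0], 0.7], [[0, 0, -0.5], [0, 0, 0], 0.7], [[0, -0.2, -0.65], [0, 0, 0], 0.4], [[0, -0.4, -0.65], [0, 0, 0], 0.4], [[0, -0.6, -0.65], [0, 0, 0], 0.4], [[0, -0.8, -0.65], [0, 0, 0], 0.4], [[0, -1, -0.65], [0, 0, 0], 0.4], [[0, -1, -0.65], [0, 0, 0], 0.4]]'

```text
t: 26.15
ee_pos: [0.445, -0.1346, 0.1589]
ee_rot: [-3.14, -0.007, 0.001]
ft_force: [-0.8, -0.7, 0.5]
width: 0.701
finger_force: 0.0
```

step_arm --increments '[[[0, -0.2, 0], [0, 0, 0], 0.4], [[0, -0.4, 0], [0, 0, 0], 0.4], [[0, -0.6, 0], [0, 0, 0], 0.4], [[0, -0.8, 0], [0, 0, 0], 0.4], [[0, -1, 0], [0, 0, 0], 0.4], [[0, -1, 0], [0, 0, 0], 0.4]]'

```text
t: 26.75
ee_pos: [0.4453, 0.0645, 0.1593]
ee_rot: [-3.141, -0.008, -0.0]
ft_force: [-0.2, -0.6, 0.8]
width: 0.698
finger_force: 0.0
```

step_arm --increments '[[[0.02, -0.2, 0], [0, 0, 0], 0.4], [[0.03, -0.36, 0], [0, 0, 0], 0.4], [[0.03, -0.36, 0], [0, 0, 0], 0.4], [[0.03, -0.36, 0], [0, 0, 0], 0.4], [[0.03, -0.36, 0], [0, 0, 0], 0.4]]'

```text
t: 27.25
ee_pos: [0.4518, 0.1322, 0.1592]
ee_rot: [3.141, -0.002, -0.0]
ft_force: [0.2, 0.1, -0.1]
width: 0.702
finger_force: 0.0
```

Run:
```python
from h import *
o=manip.get_obs();print(o["ee_pos"],o["width"],o["q"].round(2))
W=snap("wrist");S=snap("scene")
v=np.zeros((600,720,3),np.uint8);v[:360,:]=cv2.resize(W["img"][110:290,140:500],None,fx=2,fy=2,interpolation=2);v[360:,:400]=cv2.resize(S["img"][230:350,80:280],None,fx=2,fy=2,interpolation=2)
cv2.imwrite("pics/w9.png",v[:,:,::-1])
```

```text
[0.45183515 0.13216322 0.15916173] 0.7021215210999723 [ 0.03 -0.04  1.96 -0.    1.22  1.6 ]
```

View pics/w9.png

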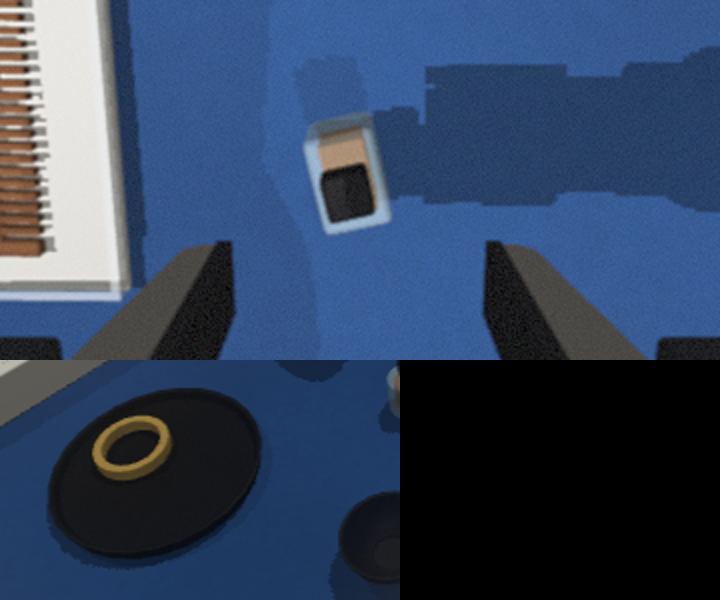

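The scene crop shows the bangle flat inside the dish; the wrist crop shows the square bottle with cap top at full-image (314,206), long axis leaning about 12° to +y.

Run:
```python
from h import *
W=snap("wrist");S=snap("scene");D=snap("side")
print(plane(W,(314,206),.064),tri([(W,(314,206)),(S,(312,145)),(D,(260,171))]),manip.get_obs()["ee_pos"])
P=[plane(W,(140+x/2,110+y/2),.044)[:2] for x,y in((325,234),(390,222),(372,142),(306,148))];print(np.round(P,4).tolist(),np.mean(P[:2],0))
```

```text
[0.45243045 0.13650365 0.064     ] (array([0.452 , 0.1373, 0.0576]), [1.5, 1.8, 1.8]) [0.45166877 0.13281224 0.15923622]
[[0.4294, 0.146], [0.4344, 0.1203], [0.4667, 0.1275], [0.4644, 0.1528]] [0.43191753 0.13312917]
```

step_arm --increments '[[[0.002, -0.021, 0], [0, 0, -0.09], 0.3], [[0.002, -0.021, 0.1], [0, 0, -0.13], 0.3], [[0.002, -0.021, 0.3], [0, 0, -0.13], 0.3], [[0.002, -0.021, 0.45], [0, 0, -0.13], 0.3], [[0.002, -0.021, 0.57], [0, 0, -0.13], 0.3], [[0.002, -0.021, 0.626], [0, 0, -0.13], 0.3], [[0.002, -0.021, 0.626], [0, 0, -0.13], 0.3], [[0.002, -0.021, 0.626], [0, 0, -0.13], -1], [[0.002, -0.021, 0.626], [0, 0, -0.13], -1], [[0.002, -0.021, 0.626], [0, 0, -0.13], -1], [[0.002, -0.021, 0.626], [0, 0, -0.13], -1], [[0.002, -0.021, 0.626], [0, 0, -0.13], -1], [[0.002, -0.021, 0.626], [0, 0, -0.13], -1]]'

```text
t: 28.8
ee_pos: [0.4526, 0.1377, 0.0348]
ee_rot: [3.125, 0.32, 0.002]
ft_force: [-1.8, -1.0, 6.4]
width: 0.303
finger_force: 30.0
```

step_arm --increments '[[[0, 0, -0.1], [0, 0, 0], -1], [[0, 0, -0.25], [0, 0, 0], -1], [[0, 0, -0.45], [0, 0, 0.05], -1], [[0, 0, -0.6], [0, 0, 0.1], -1], [[0, 0, -0.6], [0, 0, 0.13], -1], [[0, 0, -0.6], [0, 0, 0.13], -1], [[0, 0, -0.6], [0, 0, 0.13], -1]]'

```text
t: 29.5
ee_pos: [0.4511, 0.1378, 0.153]
ee_rot: [-3.142, -0.002, 0.003]
ft_force: [-1.1, -1.2, -1.6]
width: 0.302
finger_force: 30.0
```

step_arm --increments '[[[0, 0.15, 0], [0, 0, 0], -1], [[0, 0.35, 0], [0, 0, 0], -1], [[0.1, 0.55, 0], [0, 0, 0], -1], [[0.2, 0.75, 0], [0, 0, 0], -1], [[0.2, 0.95, 0], [0, 0, 0], -1], [[0.2, 0.95, 0], [0, 0, 0], -1]]'

```text
t: 30.1
ee_pos: [0.4916, -0.0561, 0.1528]
ee_rot: [3.141, -0.006, -0.003]
ft_force: [-0.3, 0.9, -1.3]
width: 0.303
finger_force: 30.0
```

step_arm --increments '[[[0, 0.15, 0], [0, 0, 0], -1], [[0, 0.35, 0], [0, 0, 0], -1], [[0.1, 0.55, 0], [0, 0, 0], -1], [[0.18, 0.75, 0], [0, 0, 0], -1], [[0.18, 0.95, 0], [0, 0, 0], -1], [[0.18, 0.95, 0], [0, 0, 0], -1]]'

```text
t: 30.7
ee_pos: [0.5275, -0.2454, 0.1528]
ee_rot: [3.141, -0.005, -0.002]
ft_force: [-0.4, 0.5, -0.4]
width: 0.304
finger_force: 30.0
```

step_arm --increments '[[[0, 0.15, 0], [0, 0, 0], -1], [[0, 0.35, 0], [0, 0, 0], -1], [[0, 0.475, 0], [0, 0, 0], -1], [[0, 0.475, 0], [0, 0, 0], -1], [[0, 0.475, 0.2], [0, 0, 0], -1], [[0, 0.475, 0.35], [0, 0, 0], -1], [[0, 0.475, 0.47], [0, 0, 0], -1], [[0, 0.475, 0.54], [0, 0, 0], -1], [[0, 0.475, 0.56], [0, 0, 0], -1], [[0, 0.475, 0.56], [0, 0, 0], -1], [[0, 0.475, 0.56], [0, 0, 0], -1]]'

```text
t: 31.8
ee_pos: [0.5286, -0.3369, 0.0427]
ee_rot: [3.141, 0.001, 0.002]
ft_force: [-0.5, -0.1, -1.5]
width: 0.299
finger_force: 30.0
```

Lower 1.5 mm, release and rise straight up.

step_arm --increments '[[[0, 0, 0.008], [0, 0, 0], -1], [[0, 0, 0.008], [0, 0, 0], -1], [[0, 0, 0.008], [0, 0, 0], -0.2], [[0, 0, 0.008], [0, 0, 0], 0], [[0, 0, 0.008], [0, 0, 0], 0], [[0, 0, 0.008], [0, 0, 0], 0], [[0, 0, -0.1], [0, 0, 0], 0], [[0, 0, -0.3], [0, 0, 0], 0], [[0, 0, -0.5], [0, 0, 0], 0], [[0, -0.2, -0.8], [0, 0, 0], 0], [[0, -0.4, -0.8], [0, 0, 0], 0], [[0, -0.4, -0.8], [0, 0, 0], 0], [[0, -0.4, -0.8], [0, 0, 0], 0]]'

```text
t: 33.1
ee_pos: [0.5283, -0.2565, 0.2026]
ee_rot: [3.141, 0.003, 0.001]
ft_force: [-0.7, -0.8, -0.2]
width: 0.503
finger_force: 0.0
```

Run:
```python
from h import *
o=manip.get_obs();print(o["t"],o["ee_pos"])
snap("scene","s10")
```

```text
33.1 [ 0.52825646 -0.2565229   0.20261593]
```

View pics/s10.png

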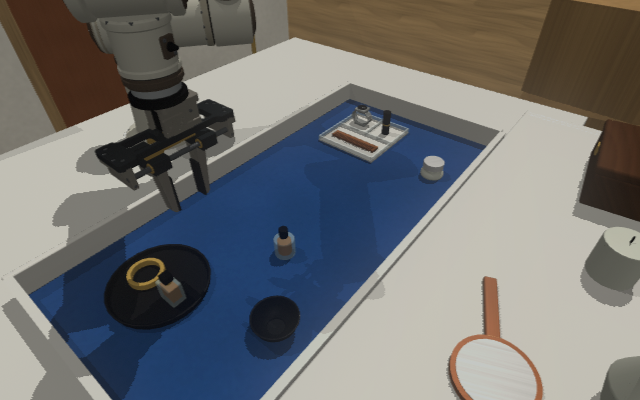

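The scene shows everything placed; the square bottle in the dish (cap ~(166,278), body ~(172,292)) looks slightly leaning, so I check against the projection of an upright one.

Run:
```python
from h import *
S=snap("scene");D=snap("side")
for n,s in(("scene",S),("side",D)):
  for z in(.006,.05,.070):
    p=s["mtx"]@(s["R"]@np.array([.5285,-.338,z])+s["t"]);print(n,z,(p[:2]/p[2]).round(1))
v=np.zeros((600,640,3),np.uint8);v[:300]=cv2.resize(S["img"][230:330,90:230],(420,300),interpolation=2).repeat(1,0)[:, :] if False else np.pad(cv2.resize(S["img"][230:330,90:230],(420,300),interpolation=2),((0,0),(0,220),(0,0)))
v[300:,:525]=cv2.resize(D["img"][280:400,190:400],(525,300),interpolation=2)
cv2.imwrite("pics/s11.png",v[:,:,::-1])
```

```text
scene 0.006 [173.7 298.3]
scene 0.05 [167.3 282.9]
scene 0.07 [164.2 275.5]
side 0.006 [315.9 357.3]
side 0.05 [316.  333.8]
side 0.07 [316.1 322.4]
```

View pics/s11.png

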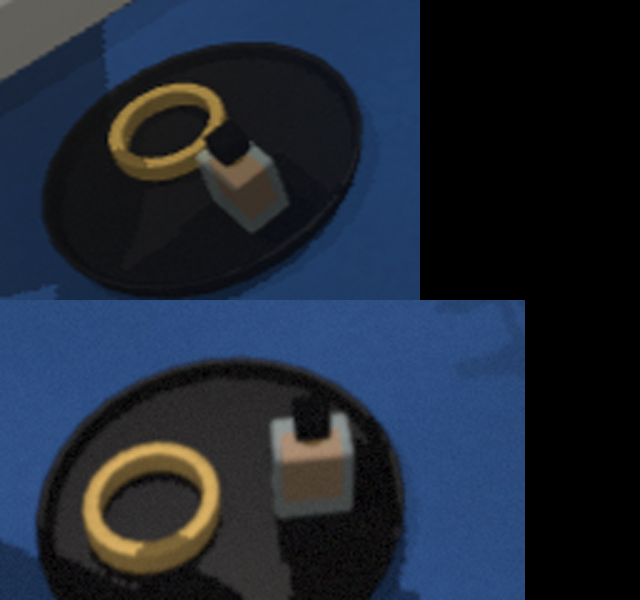

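The crops show the bottle upright, matching the projected upright line, with the bangle flat beside it on the dish floor.

```bash
python3 -c "
from cell import manip
print(manip.close_job())"
```

```text
the job is handed in; nothing more can be done
None
```

Both kits are made up as asked (the last pictures show every piece in its place and the round bottle, trinket bowl and cream jar untouched), and the job is handed in after about 33 s of the 128 s allowed.

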